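Record which bottle goes on the free stirrer

ROBOT

A 6-joint arm with a two-finger parallel gripper is mounted at the origin on the work surface. World frame = base frame: x ahead of the robot, y to its left, z up, the work surface at z = 0. Lengths are in mm, angles in rad, forces in N, time in s.
With the tool pointing down it reaches from about 425 to 950 mm from the base axis. Payload 3.5 kg.
Tool frame: the origin (TCP) lies between the finger pads, 19 mm behind the fingertips; this is the grasp point; z points along the fingers, y is the line along which they close (so a half turn about z gives the same grasp; the last joint's range is limited). The gripper opens to 85 mm and grips with 20 to 120 N. Pads are 22 mm wide; open, the fingers measure 114 mm over their backs; the gripper's body (76 mm by 85 mm) begins 54 mm behind the grasp point. The pads swing forward as they close: fully open they stand 13 mm farther back than shut.
Start: joints at [-1.257, 0.286, 1.577, -0, 1.279, -0.15], TCP at [301.981, -603.667, 250.025] pointing down, gripper open.
Joint ranges: [-2.77, 2.77], [-0.9, 2.22], [0.21, 2.48], [-1.53, 4.67], [0.24, 2.81], [-2.84, 2.84]. Speed limits (rad/s): [2.79, 2.79, 3.14, 3.14, 3.14, 3.14].

INTERFACE

Orientations are given as a unit quaternion [w, x, y, z].
In Python, from station import env gives the robot as it stands.
- The arm moves only by the tool drive_tool, never from a script. Its argument "motion" is a list of rows, each a list of 7 numbers: the closure, from 0 (fully open) to 1 (shut), then the shift along the tool's x, y, z in cm, then the turn, a rotation vector about the tool's x, y, z in degrees. A call has exactly 5 rows; each row shifts and turns the commanded pose from where the row before left it, along the tool's axes as they then stand; what a row does not reach is not made up. A row lasts 1/10 s, in which the tool goes at most 50 mm and 8.59 degrees, less where a joint would pass 70% of its speed; a pose out of reach is approached as far as the arm can. A call is refused whole if a number of a shift passes 5 or a number of a turn 8.59, either way. A call with a gripper value outside its range is refused whole. The fingers move at their own pace and stop on an object; "newtons" is the grip in N (left out, the last holds). Time passes only in rows, so rows that do not move let the fingers close, or fill a call up. It gives the time, the measured TCP pose, the force and the opening at its end, in the units of the state.
- env.observe(): the state, without advancing time (a new reading comes with each control period).
- env.grab_frame(name): name is "scene" or "top"; returns (picture, depth): 400x640x3 uint8, red, green, blue; 400x640 float32, mm along the optical axis (not along the pixel's ray), 0 where there is no reading.
- env.camera_model(name): a dict with "fx", "fy", "cx", "cy" (pixels), "rvec" (rotation vector, rad) and "tvec" (3), from world to camera coordinates, as OpenCV has them. Camera axes: x right, y down, z forward; pixel columns grow to the right and rows downward; lengths in mm; the calibration is good to about 2 mm. A picture is of the moment at which its call begins. camera_model takes no time and is no camera call.
- env.job_done(): hands the job in, once; it reports no verdict.
The state is a dict: "time_s": time; "joint_pos": joint angles; "joint_vel": joint speeds; "joint_torque": joint torques, N m; "eef_pos": TCP position; "orientation": TCP orientation; "contact_force": force on the tool from outside, world axes, zero at the start; "wrist_torque": the same for the moment, N m; "finger_gap": finger opening in mm.
Only numpy, scipy, OpenCV 4.12 (cv2) and the standard library are available. Lean on these libraries where they do the work, as an engineer would, in place of code of your own. Each camera call takes 0.05 s, during which the arm holds its last target. There are 200 camera calls.

TASK

Record for the bench's overhead camera which bottle is meant for the free stirrer: press the red button on the small white reader all the way down and let it go, then point down with the fingertips about two centimetres above the middle of the yellow cap of the amber bottle and stay there for two seconds, and then point in the same way at the middle of the empty white plate of the stirrer for two seconds. Do not point at any other bottle or at the grey stirrer, on the way either. Do not touch any bottle, stirrer or the beaker, and lift or shift nothing else on the bench.

Things in the scene. Friction and masses are not known exactly. Their poses are not given: they have to be found in the camera images.
- amber: The named reagent bottle, amber-brown glass with a yellow cap: upright, loose, 56 mm in diameter, 110 mm tall, about 0.25 kg. Origin at the centre of its underside, z up. Not to be touched.
- amber_cap (a point): Point at the centre of the top of the amber bottle's cap, 110 mm above the bench; its z axis points up.
- clear: Another reagent bottle, clear glass with a blue cap: upright, loose, 56 mm in diameter, 110 mm tall, about 0.25 kg. Origin at the centre of its underside, z up. Not to be touched.
- clear_cap (a point): Point at the centre of the top of the clear bottle's cap, 110 mm above the bench; its z axis points up.
- green: Another reagent bottle, green glass with a white cap: upright, loose, 56 mm in diameter, 110 mm tall, about 0.25 kg. Origin at the centre of its underside, z up. Not to be touched.
- green_cap (a point): Point at the centre of the top of the green bottle's cap, 110 mm above the bench; its z axis points up.
- stirrer_white: Hotplate stirrer with a white, empty top plate: navy-blue fixed body 270 mm deep (its x) by 160 mm wide (its y), standing on the bench; square plate 165 mm wide, its top 121 mm above the bench, centred 45 mm behind the body's middle (along its +x). Two black knobs on the low front part, which rises to 81 mm. Origin on the bench under the body's middle. Not to be touched.
- stirrer_white_plate (a point): Point at the centre of the upper face of the white plate, 121 mm above the bench; z up.
- stirrer_grey: Hotplate stirrer with a dark grey top plate: navy-blue fixed body 270 mm deep (its x) by 160 mm wide (its y), standing on the bench; square plate 165 mm wide, its top 121 mm above the bench, centred 45 mm behind the body's middle (along its +x). Two black knobs on the low front part, which rises to 81 mm. Origin on the bench under the body's middle. Not to be touched. A glass beaker stands on it.
- stirrer_grey_plate (a point): Point at the centre of the upper face of the dark grey plate, 121 mm above the bench; z up.
- beaker: Empty clear-glass beaker, loose, 70 mm in diameter, 90 mm tall, standing near the middle of the grey stirrer's plate (its rim 211 mm above the bench). Origin at the centre of its underside.
- reader: Small white bench reader, fixed: base 110 mm (x) by 130 mm (y), 30 mm high, with a 120 mm wide black screen standing along its far (+x) edge, leaning away, up to 107 mm above the bench; four flat blue keys (dead) on the base. Origin on the bench under the base's middle.
- record_top (a point): Centre of the upper face of the round red button (30 mm in diameter) on the reader's base, 22 mm in front of (-x of) the base's middle. It is pressed straight down and moves with the button.
- record (a joint): Travel of the red button in m: 0 released, 0.006 fully down. A spring returns it; fully down takes about 4 N.
- tip_box: Closed blue box of pipette tips, 85 x 120 x 55 mm, loose, beyond the bottles. A bystander.
- dish: Clear plastic dish, 90 mm in diameter, 14 mm high, loose, beyond the bottles. A bystander.

How it is judged:
By the outcome, as a careful person would: the job done as asked, in the order asked, and still so for the second after the job is handed in, with the robot touching nothing.
It also fails if it takes over 51 s, if anything falls off the work surface, if the arm or the gripper's body presses on something with over 40 N, if the wrist force passes 120 N, or if a joint passes its speed limit or range.

## Working session

There is one attempt and no reset: what is moved stays moved. The work goes in short steps, Python scripts to look and compute and a tool call to move; the robot and the scene stay as the last step left them, time stands still between calls to the robot, and variables do not carry over. Pictures are saved under pics/ and viewed, on a budget of 10 in all, crops included, one or two more only if the job needs it, and the job is handed in when it is done.

Besides the shell and the picture viewer there is one more tool, called as name(argument=value, ...) on one line, values as JSON. drive_tool: Moves the arm, as the interface text tells. Its arguments: {"type":"object","properties":{"motion":{"type":"array","items":{"type":"array","items":{"type":"number"}}},"newtons":{"type":"number"}},"required":["motion"]}

```bash
mkdir -p pics; cat > h.py <<'E'
import numpy as np, cv2
from station import env
def cam(n):
    m=env.camera_model(n); R=cv2.Rodrigues(np.array(m["rvec"],float))[0]; return m,R,np.array(m["tvec"],float).ravel()
def ray(n,u,v,z):
    m,R,t=cam(n); d=R.T@np.array([(u-m["cx"])/m["fx"],(v-m["cy"])/m["fy"],1]); c=-R.T@t
    return c+d*(z-c[2])/d[2]
def cloud(n,dep):
    m,R,t=cam(n); v,u=np.mgrid[:400,:640]; p=np.stack([(u-m["cx"])/m["fx"]*dep,(v-m["cy"])/m["fy"]*dep,dep],-1)
    return (p-t)@R
E
python3 - <<'E'
from h import *
for n in("top","scene"):
    im,d=env.grab_frame(n); cv2.imwrite(f"pics/{n}0.png",im[:,:,::-1]); np.savez(f"{n}0.npz",im=im,d=d)
    m,R,t=cam(n); print(n,m["fx"],-R.T@t,R[2])
print(env.observe())
E
```

```text
top 384.9550643844158 [ 550.12485226   -1.20108325 1125.41157908] [ 0.04557586  0.00713335 -0.99893541]
scene 451.41094730457843 [1038.80268729  705.21813386 1069.14899039] [-0.3458541  -0.53806022 -0.76868468]
{'time_s': 0.1, 'joint_pos': array([-1.25703139e+00,  2.87147024e-01,  1.57807490e+00,  2.70686035e-05,
        1.27860689e+00, -1.50024834e-01]), 'joint_vel': array([-0.00117414, -0.0003319 , -0.00228899, -0.00098592,  0.0009526 ,
        0.00060746]), 'joint_torque': array([-7.25543650e-04, -4.07297230e+01, -2.93700171e+01, -1.81828841e-04,
        3.42165942e-03, -1.07033188e-05]), 'eef_pos': array([ 301.7932583 , -603.13649123,  248.71483598]), 'orientation': array([-1.11539221e-03,  9.73232947e-01,  2.29818149e-01, -7.85219592e-05]), 'contact_force': array([-0.74852024, -0.07597342,  0.34726675]), 'wrist_torque': array([-0.02097966, -0.04189302,  0.00979682]), 'finger_gap': 85.40869917248918}
```

View pics/top0.png

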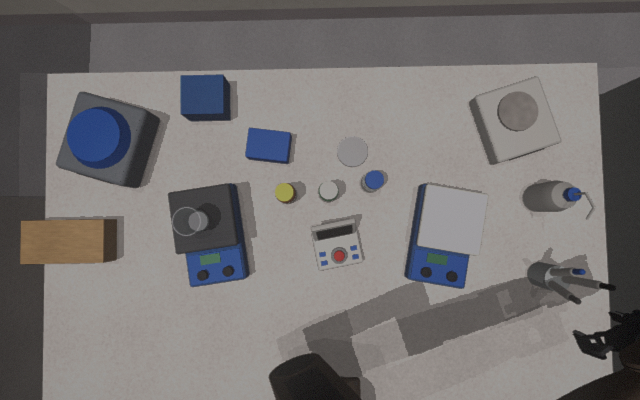

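View pics/scene0.png

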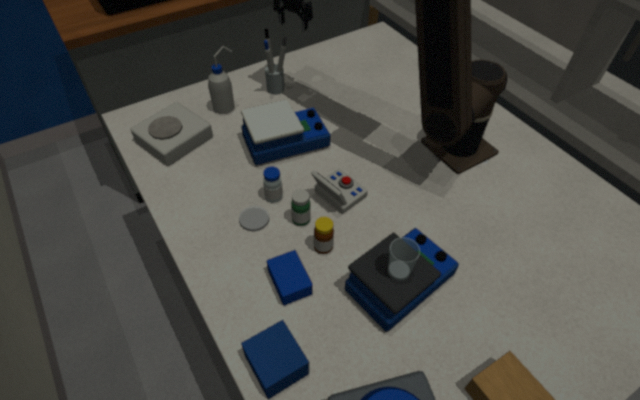

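The top view shows the yellow cap at (285,192), the red button at (339,256) and the white plate at (453,219). The grey stirrer with the beaker is at (205,220), the green bottle at (328,190) and the clear one at (374,181). In the scene view the cap is at (323,226), the button at (346,182) and the plate at (272,121). Next I measure these by mask in both views.

```bash
cat > m.py <<'E'
from h import *
def blob(mask,near):
    n,l,s,c=cv2.connectedComponentsWithStats(mask.astype(np.uint8)); 
    k=[i for i in range(1,n) if s[i,4]>15]; i=min(k,key=lambda i:np.hypot(*(c[i]-near))); return c[i],s[i],l==i
def tri(a,b):
    P=[];
    for n in("top","scene"):
        m,R,t=cam(n);K=np.array([[m["fx"],0,m["cx"]],[0,m["fy"],m["cy"]],[0,0,1]]);P.append(K@np.c_[R,t])
    X=cv2.triangulatePoints(P[0],P[1],np.array(a,float).reshape(2,1),np.array(b,float).reshape(2,1)).ravel();return X[:3]/X[3]
cols={"yellow":(lambda h,s,v:(abs(h-28)<9)&(s>130)&(v>70),(285,192),(323,224),110),
"red":(lambda h,s,v:((h<9)|(h>171))&(s>110)&(v>70),(339,256),(346,182),36),
"plate":(lambda h,s,v:(s<40)&(v>140),(453,219),(272,121),121),
"bluecap":(lambda h,s,v:(abs(h-112)<10)&(s>130)&(v>60),(374,181),(272,174),110)}
E
python3 - <<'E'
from m import *
D={n:np.load(n+"0.npz") for n in("top","scene")}
C={n:cloud(n,D[n]["d"]) for n in D}
np.set_printoptions(precision=1,suppress=True)
for k,(f,a,b,z) in cols.items():
    cs=[]
    for n,near in(("top",a),("scene",b)):
        H=cv2.cvtColor(D[n]["im"],cv2.COLOR_RGB2HSV).astype(int); c,s,m=blob(f(*np.moveaxis(H,-1,0)),near); cs.append(c)
        p=C[n][m&(D[n]["d"]>0)]; q=p[p[:,2]>np.percentile(p[:,2],90)-4]
        print(k,n,c,s,"ray",ray(n,*c,z),"cloud top med",np.median(q,0),"mid",(q.min(0)+q.max(0))/2,len(q))
        if k=="plate": print(cv2.minAreaRect(np.float32(q[:,:2])))
    print("tri",tri(*cs))
# all things: heights around
p=C["top"]
for nm,(u,v) in dict(green=(328,190),beaker=(187,221),screen=(334,232)).items():
    w=p[v-14:v+15,u-14:u+15].reshape(-1,3); print(nm,ray("top",u,v,110),w[:,2].max(), w[w[:,2]>w[:,2].max()-8].mean(0))
# reader base: points z in 22..36 near the button
w=p[225:275,305:370].reshape(-1,3); q=w[(w[:,2]>20)&(w[:,2]<45)]; print("base",cv2.minAreaRect(np.float32(q[:,:2])),np.median(q[:,2]),len(q))
im=cv2.resize(D["top"]["im"][170:280,260:400],None,fx=5.5,fy=5.4,interpolation=cv2.INTER_CUBIC); cv2.imwrite("pics/crop.png",im[:,:,::-1])
E
```

```text
Traceback (most recent call last):
  File "m.py", line 4, in blob
    k=[i for i in range(1,n) if s[i,4]>15]; i=min(k,key=lambda i:np.hypot(*(c[i]-near))); return c[i],s[i],l==i
                                              ~~~^^^^^^^^^^^^^^^^^^^^^^^^^^^^^^^^^^^^^^^
ValueError: min() iterable argument is empty
```

```bash
python3 - <<'E'
from m import *
for n,i in(("top",1),("scene",2)):
    H=cv2.cvtColor(np.load(n+"0.npz")["im"],cv2.COLOR_RGB2HSV)
    for k,v in cols.items():
        x,y=v[i]; print(n,k,[H[y+dy,x+dx].tolist() for dx,dy in((0,0),(3,0),(-3,0),(0,3),(0,-3))])
E
```

```text
top yellow [[29, 125, 157], [29, 123, 157], [29, 123, 156], [30, 122, 157], [29, 126, 156]]
top red [[1, 156, 149], [1, 165, 144], [0, 155, 151], [0, 157, 148], [1, 152, 149]]
top plate [[135, 3, 158], [150, 3, 156], [135, 3, 158], [140, 5, 159], [140, 5, 158]]
top bluecap [[112, 140, 135], [112, 142, 135], [112, 145, 132], [111, 141, 134], [111, 142, 133]]
scene yellow [[26, 213, 129], [26, 209, 128], [26, 211, 128], [26, 215, 128], [26, 211, 127]]
scene red [[2, 247, 92], [2, 207, 80], [2, 217, 67], [5, 45, 62], [1, 223, 110]]
scene plate [[41, 15, 133], [43, 14, 131], [41, 16, 131], [41, 16, 130], [47, 14, 130]]
scene bluecap [[109, 216, 99], [109, 229, 97], [108, 229, 97], [110, 206, 93], [108, 224, 98]]
```

```bash
sed -i 's/(s>130)&(v>70),(285/(s>80)\&(v>90),(285/; s/(s>130)&(v>60)/(s>110)\&(v>60)/; s/(s<40)&(v>140)/(s<40)\&(v>122)/; s/(s>110)&(v>70),(339/(s>110)\&(v>60),(339/' m.py
cat > meas.py <<'E'
from m import *
D={n:np.load(n+"0.npz") for n in("top","scene")}
C={n:cloud(n,D[n]["d"]) for n in D}
np.set_printoptions(precision=1,suppress=True)
for k,(f,a,b,z) in cols.items():
    cs=[]
    for n,near in(("top",a),("scene",b)):
        H=cv2.cvtColor(D[n]["im"],cv2.COLOR_RGB2HSV).astype(int); c,s,m=blob(f(*np.moveaxis(H,-1,0)),near); cs.append(c)
        p=C[n][m&(D[n]["d"]>0)]; q=p[p[:,2]>np.percentile(p[:,2],90)-4]
        print(k,n,c,s,"ray",ray(n,*c,z),"cloud med",np.median(q,0),"mid",(q.min(0)+q.max(0))/2,len(q))
        if k=="plate": print(cv2.minAreaRect(np.float32(q[:,:2])))
    print("tri",tri(*cs))
p=C["top"]
for nm,(u,v) in dict(green=(328,190),beaker=(187,221),screen=(334,232)).items():
    w=p[v-14:v+15,u-14:u+15].reshape(-1,3); print(nm,ray("top",u,v,110),w[:,2].max(), w[w[:,2]>w[:,2].max()-8].mean(0))
w=p[225:275,305:370].reshape(-1,3); q=w[(w[:,2]>20)&(w[:,2]<45)]; print("base",cv2.minAreaRect(np.float32(q[:,:2])),np.median(q[:,2]),len(q))
im=cv2.resize(D["top"]["im"][170:280,260:400],None,fx=5.5,fy=5.4,interpolation=cv2.INTER_CUBIC); cv2.imwrite("pics/crop.png",im[:,:,::-1])
E
python3 meas.py
```

```text
yellow top [284.  191.8] [275 183  19  19 282] ray [623.6 102.4 110. ] cloud med [623.3 102.7 109.7] mid [623.1 102.6 110.8] 228
yellow scene [323.9 223.4] [315 216  19  16 230] ray [623.6 103.4 110. ] cloud med [623.4 103.4 110.8] mid [623.  103.4 111.7] 194
tri [623.4 102.7 109. ]
red top [338.8 255.5] [334 251  10  10  82] ray [446.8 -42.1  36. ] cloud med [447.2 -42.2  52.3] mid [448.3 -40.8  52.8] 63
red scene [346.2 179.8] [342 176   9   9  59] ray [440.  -50.2  36. ] cloud med [448.8 -38.2  52.8] mid [448.5 -39.6  54.1] 41
tri [447.5 -41.4  48.4]
plate top [558.  195.5] [552 184  14  23 207] ray [ 601.4 -611.7  121. ] cloud med [ 598.7 -601.5  148.9] mid [ 601.1 -602.1  150.2] 65
((601.0206298828125, -602.0155639648438), (40.813209533691406, 17.98839569091797), 1.0263891220092773)
plate scene [329.9 126.1] [324 120  13  12  56] ray [ 401.1 -207.8  121. ] cloud med [ 320.9 -319.2    1.5] mid [ 319.5 -328.9    2.3] 42
((323.4965515136719, -329.1560974121094), (27.001632690429688, 58.19780349731445), 9.261679649353027)
tri [1017.7  810.4 1772.6]
bluecap top [374.1 179.3] [365 171  19  18 259] ray [ 652.8 -136.3  110. ] cloud med [ 653.6 -136.1  109.8] mid [ 652.3 -136.2  111. ] 210
bluecap scene [271.2 172.6] [264 167  16  12 154] ray [ 654.2 -134.6  110. ] cloud med [ 655.4 -133.8  111.1] mid [ 655.2 -134.4  111.9] 103
tri [ 653.1 -136.7  107.6]
green [626.4 -14.  110. ] 1125.4115790750022 [ 550.1   -1.2 1125.4]
beaker [550.6 359.7 110. ] 1125.4115790750022 [ 550.1   -1.2 1125.4]
screen [515.5 -27.9 110. ] 1125.4115790750022 [ 550.1   -1.2 1125.4]
base ((465.348388671875, -38.225624084472656), (103.02300262451172, 129.8814239501953), 10.008670806884766) 30.176806546256035 1328
```

View pics/crop.png

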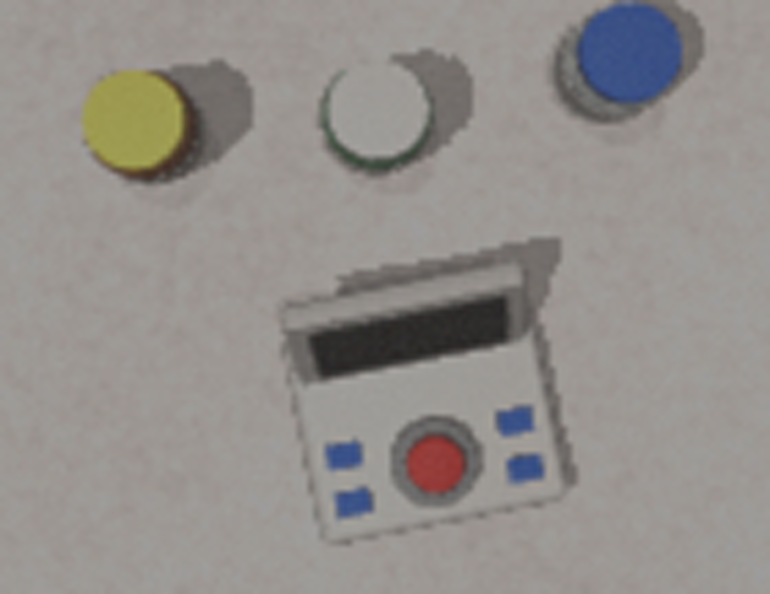

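The crop shows the red button in a grey collar with the four blue keys and the screen behind it, and the white green-bottle cap between the yellow and blue ones. Now the plate, the green cap and the collar height.

```bash
python3 - <<'E'
from m import *
np.set_printoptions(precision=1,suppress=True)
for n,(x0,x1,y0,y1) in dict(top=(400,500,170,300),scene=(225,340,85,170)).items():
    D=np.load(n+"0.npz");p=cloud(n,D["d"])[y0:y1,x0:x1];im=D["im"][y0:y1,x0:x1]
    H=cv2.cvtColor(im,cv2.COLOR_RGB2HSV).astype(int)
    m=(abs(p[...,2]-121)<6)&(H[...,1]<60)&(p[...,1]>-480)
    q=p[m]; print(n,len(q),np.median(q,0),cv2.minAreaRect(np.float32(q[:,:2])))
    b=cv2.moments(m.astype(np.uint8),True); print("centroid",b["m10"]/b["m00"]+x0,b["m01"]/b["m00"]+y0)
    if n=="top": ct=(b["m10"]/b["m00"]+x0,b["m01"]/b["m00"]+y0)
    else: print("tri",tri(ct,(b["m10"]/b["m00"]+x0,b["m01"]/b["m00"]+y0)))
D=np.load("top0.npz");p=cloud("top",D["d"])
q=p[176:205,312:345].reshape(-1,3);q=q[abs(q[:,2]-110)<6];print("green",q.mean(0))
print("button row z",p[255,324:356,2]); print("y",p[255,324:356:4,1])
q=p[215:245,305:365].reshape(-1,3);q=q[(q[:,2]>60)&(q[:,2]<120)];print("screen",q.min(0),q.max(0))
E
```

```text
top 3939 [ 543.1 -336.   120.5] ((543.7275390625, -336.775146484375), (164.9581756591797, 164.654541015625), 79.23790740966797)
centroid 452.4287890327494 219.6133536430566
scene 1695 [ 546.2 -330.1  121.2] ((542.6452026367188, -337.50286865234375), (168.69114685058594, 164.36293029785156), 79.57205963134766)
centroid 271.3410029498525 119.94277286135693
tri [ 543.  -338.1  114.7]
green [627.1 -14.7 109.7]
button row z [34.3 32.3 28.6 28.9 30.7 28.8 28.7 41.3 42.3 41.  50.5 52.  53.2 51.7
 54.9 51.  54.2 52.  51.5 48.6 42.2 40.2 43.6 29.  30.7 25.4 29.1 29.3
 33.  33.  30.5 32.8]
y [ -0.6 -11.9 -23.  -33.9 -44.9 -56.6 -68.5 -79.6]
screen [500.6 -87.3  60. ] [551.5  32.7 108.2]
```

drive_tool(motion=[[1,0,0,0,0,0,6.65],[1,0,0,0,0,0,6.65],[1,0,0,0,0,0,6.65],[1,0,0,0,0,0,6.65],[1,0,0,0,0,0,0]], newtons=20)

```text
time_s: 0.6
eef_pos: [301.9, -603.4, 249.2]
orientation: [-0.001, 1.0, -0.0, -0.0]
contact_force: [1.2, 0.2, -0.7]
finger_gap: 12.2
```

drive_tool(motion=[[1,0.97,-3.75,0,0,0,0],[1,0.97,-3.75,0,0,0,0],[1,0.97,-3.75,0,0,0,0],[1,0.97,-3.75,0,0,0,0],[1,0.97,-3.75,0,0,0,0]])

```text
time_s: 1.1
eef_pos: [350.6, -414.5, 249.6]
orientation: [-0.0, 1.0, 0.001, -0.0]
contact_force: [0.2, 0.8, 1.1]
finger_gap: 0.1
```

drive_tool(motion=[[1,0.97,-3.75,0,0,0,0],[1,0.97,-3.75,0,0,0,0],[1,0.97,-3.75,0,0,0,0],[1,0.97,-3.75,0,0,0,0],[1,0.97,-3.75,0,0,0,0]])

```text
time_s: 1.6
eef_pos: [399.1, -227.1, 249.9]
orientation: [-0.0, 1.0, 0.001, 0.0]
contact_force: [-0.6, -0.2, 0.9]
finger_gap: 0.2
```

drive_tool(motion=[[1,0.97,-3.75,0,0,0,0],[1,0.97,-3.75,0,0,0,0],[1,0.97,-3.75,0,0,0,0],[1,0.97,-3.75,0,0,0,0],[1,0.97,-3.75,0,0,0,0]])

```text
time_s: 2.1
eef_pos: [447.7, -39.6, 250.0]
orientation: [0.0, 1.0, 0.001, 0.0]
contact_force: [1.3, -0.5, -0.5]
finger_gap: -0.0
```

drive_tool(motion=[[1,0,0.2,3.3,0,0,0],[1,0,0,4,0,0,0],[1,0,0,4,0,0,0],[1,0,0,3.6,0,0,0],[1,0,0,2,0,0,0]])

```text
time_s: 2.6
eef_pos: [445.5, -42.4, 77.7]
orientation: [-0.001, 1.0, 0.001, -0.002]
contact_force: [-0.4, 0.4, -0.1]
finger_gap: -0.2
```

```bash
python3 - <<'E'
from h import *
im,d=env.grab_frame("scene"); cv2.imwrite("pics/s1.png",cv2.resize(im[80:240,240:460],None,fx=3.6,fy=3.6,interpolation=cv2.INTER_CUBIC)[:,:,::-1])
print(env.observe()["eef_pos"])
E
```

```text
[443.91854203 -42.00612327  75.53336799]
```

View pics/s1.png

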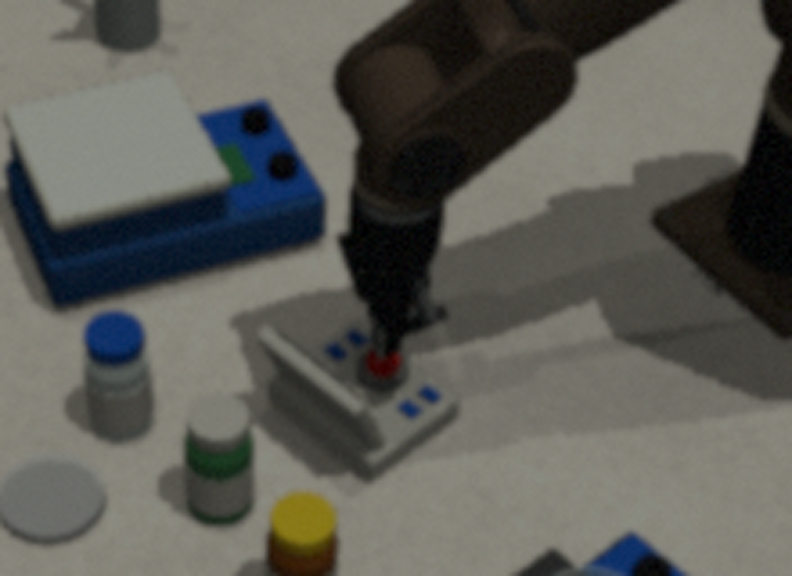

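The shut fingertips stand just over the red button (crop pixel 382,360). The reading overshot a little, so I let it settle first.

drive_tool(motion=[[1,0,0,0,0,0,0],[1,0,0,0,0,0,0],[1,0,0,0,0,0,0],[1,0,0,0,0,0,0],[1,0,0,0,0,0,0]])

```text
time_s: 3.15
eef_pos: [448.4, -43.4, 82.1]
orientation: [0.0, 1.0, -0.0, 0.001]
contact_force: [-0.4, -0.5, 0.2]
finger_gap: 0.1
```

drive_tool(motion=[[1,-0.1,-0.1,0.3,0,0,0],[1,0,0,0.3,0,0,0],[1,0,0,0.2,0,0,0],[1,0,0,0.2,0,0,0],[1,0,0,0,0,0,0]])

```text
time_s: 3.65
eef_pos: [446.5, -42.2, 70.7]
orientation: [-0.0, 1.0, -0.0, -0.0]
contact_force: [-0.8, 0.5, 1.9]
finger_gap: -0.0
```

drive_tool(motion=[[1,0,0,0.2,0,0,0],[1,0,0,0.2,0,0,0],[1,0,0,0.1,0,0,0],[1,0,0,0,0,0,0],[1,0,0,0,0,0,0]])

```text
time_s: 4.15
eef_pos: [446.8, -42.2, 66.2]
orientation: [-0.0, 1.0, -0.0, -0.0]
contact_force: [-1.7, -0.4, 3.2]
finger_gap: -0.5
```

drive_tool(motion=[[1,0,0,0.1,0,0,0],[1,0,0,0.1,0,0,0],[1,0,0,0,0,0,0],[1,0,0,0,0,0,0],[1,0,0,0,0,0,0]])

```text
time_s: 4.65
eef_pos: [446.9, -42.2, 64.7]
orientation: [-0.0, 1.0, -0.0, -0.0]
contact_force: [-3.4, 1.0, 7.7]
finger_gap: 0.3
```

drive_tool(motion=[[1,0,0,0.1,0,0,0],[1,0,0,0,0,0,0],[1,0,0,0,0,0,0],[1,0,0,0,0,0,0],[1,0,0,0,0,0,0]])

```text
time_s: 5.15
eef_pos: [446.9, -42.3, 64.5]
orientation: [-0.0, 1.0, -0.0, -0.001]
contact_force: [-5.9, 0.9, 14.4]
finger_gap: -0.0
```

The button is at its stop: the force climbs while z stays put. I release it and lift.

drive_tool(motion=[[1,0,0,-0.6,0,0,0],[1,0,0,-2.4,0,0,0],[1,0,0,-4,0,0,0],[1,0,0,-4,0,0,0],[1,0,0,-4,0,0,0]])

```text
time_s: 5.65
eef_pos: [446.4, -42.2, 213.9]
orientation: [0.0, 1.0, -0.0, 0.0]
contact_force: [0.5, -0.2, 0.7]
finger_gap: 0.3
```

drive_tool(motion=[[1,0,0,-2,0,0,0],[1,0,0,0,0,0,0],[1,0,0,0,0,0,0],[1,0,0,0,0,0,0],[1,0,0,0,0,0,0]])

```text
time_s: 6.15
eef_pos: [445.8, -41.9, 230.8]
orientation: [-0.001, 1.0, -0.0, -0.002]
contact_force: [-0.2, 0.8, 0.8]
finger_gap: 0.1
```

```bash
python3 - <<'E'
from m import *
print(env.observe()["eef_pos"])
im,d=env.grab_frame("scene");H=cv2.cvtColor(im,cv2.COLOR_RGB2HSV).astype(int)
c,s,m=blob(cols["red"][0](*np.moveaxis(H,-1,0)),(346,180));print(c,s)
p=cloud("scene",d)[m&(d>0)];print(np.median(p,0),p[:,2].max())
E
```

```text
[445.75561269 -41.9118055  230.77527736]
[346.15789474 179.78947368] [342 176   9   8  57]
[449.10749431 -37.75768751  52.07397422] 58.748287839920565
```

drive_tool(motion=[[1,2.7,-2.9,0,0,0,0],[1,2.7,-2.9,0,0,0,0],[1,2.7,-2.9,0,0,0,0],[1,2.7,-2.9,0,0,0,0],[1,2.7,-2.2,0,0,0,0]])

```text
time_s: 6.7
eef_pos: [582.3, 97.5, 231.6]
orientation: [-0.0, 1.0, 0.0, -0.001]
contact_force: [-0.1, -0.2, -0.2]
finger_gap: -0.0
```

drive_tool(motion=[[1,2.2,-0.7,0,0,0,0],[1,2.0,0,0,0,0,0],[1,0,0,0,0,0,0],[1,0,0,0,0,0,0],[1,0,0,0,0,0,0]])

```text
time_s: 7.2
eef_pos: [622.8, 102.5, 232.3]
orientation: [-0.0, 1.0, -0.0, -0.001]
contact_force: [-0.1, -0.9, -0.6]
finger_gap: -0.5
```

drive_tool(motion=[[1,0,0,0,0,0,0],[1,0,0,0,0,0,0],[1,0,0,0,0,0,0],[1,0,0,0,0,0,0],[1,0,0,0,0,0,0]])

```text
time_s: 7.7
eef_pos: [623.7, 102.7, 233.2]
orientation: [-0.0, 1.0, -0.0, 0.0]
contact_force: [-0.0, -0.3, -0.4]
finger_gap: -0.1
```

drive_tool(motion=[[1,0,0,2,0,0,0],[1,0,0,2.6,0,0,0],[1,0,0,2,0,0,0],[1,0,0,1.1,0,0,0],[1,0,0,0.5,0,0,0]])

```text
time_s: 8.2
eef_pos: [623.2, 102.7, 149.6]
orientation: [-0.0, 1.0, -0.0, -0.001]
contact_force: [0.3, 0.6, 0.3]
finger_gap: 0.0
```

drive_tool(motion=[[1,0,0,0.2,0,0,0],[1,0,0,0,0,0,0],[1,0,0,0,0,0,0],[1,0,0,0,0,0,0],[1,0,0,0,0,0,0]])

```text
time_s: 8.7
eef_pos: [624.2, 102.7, 149.8]
orientation: [0.0, 1.0, -0.0, 0.001]
contact_force: [-0.1, 0.4, -0.7]
finger_gap: 0.3
```

```bash
python3 - <<'E'
from h import *
im,d=env.grab_frame("scene"); cv2.imwrite("pics/s2.png",cv2.resize(im[100:280,230:450],None,fx=3.3,fy=3.3,interpolation=cv2.INTER_CUBIC)[:,:,::-1])
print(env.observe()["eef_pos"])
E
```

```text
[624.04855501 102.72078154 149.59145214]
```

View pics/s2.png

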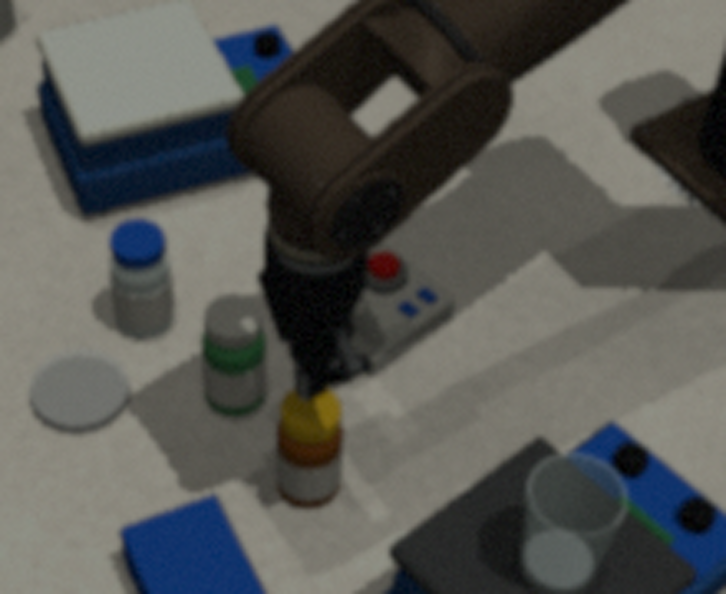

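The fingertips hover above the yellow cap (crop pixel 312,395), nothing is touched, and the button is up. I hold here for more than two seconds.

drive_tool(motion=[[1,0,0,0,0,0,0],[1,0,0,0,0,0,0],[1,0,0,0,0,0,0],[1,0,0,0,0,0,0],[1,0,0,0,0,0,0]])

```text
time_s: 9.25
eef_pos: [623.8, 102.7, 149.0]
orientation: [-0.0, 1.0, -0.0, -0.0]
contact_force: [0.0, 0.2, -0.4]
finger_gap: -0.0
```

drive_tool(motion=[[1,0,0,0,0,0,0],[1,0,0,0,0,0,0],[1,0,0,0,0,0,0],[1,0,0,0,0,0,0],[1,0,0,0,0,0,0]])

```text
time_s: 9.75
eef_pos: [623.8, 102.7, 149.0]
orientation: [0.0, 1.0, -0.0, 0.0]
contact_force: [0.3, 0.2, -0.1]
finger_gap: 0.1
```

drive_tool(motion=[[1,0,0,0,0,0,0],[1,0,0,0,0,0,0],[1,0,0,0,0,0,0],[1,0,0,0,0,0,0],[1,0,0,0,0,0,0]])

```text
time_s: 10.25
eef_pos: [623.8, 102.7, 149.0]
orientation: [0.0, 1.0, -0.0, 0.0]
contact_force: [0.2, -0.4, 0.6]
finger_gap: 0.3
```

drive_tool(motion=[[1,0,0,0,0,0,0],[1,0,0,0,0,0,0],[1,0,0,0,0,0,0],[1,0,0,0,0,0,0],[1,0,0,0,0,0,0]])

```text
time_s: 10.75
eef_pos: [623.8, 102.7, 149.0]
orientation: [-0.0, 1.0, -0.0, -0.0]
contact_force: [-0.9, -0.2, 0.9]
finger_gap: -0.2
```

drive_tool(motion=[[1,0,0,0,0,0,0],[1,0,0,0,0,0,0],[1,0,0,0,0,0,0],[1,0,0,0,0,0,0],[1,0,0,0,0,0,0]])

```text
time_s: 11.25
eef_pos: [623.8, 102.7, 149.0]
orientation: [-0.0, 1.0, -0.0, -0.0]
contact_force: [-0.1, 0.2, 0.0]
finger_gap: -0.3
```

drive_tool(motion=[[1,0,0,-1,0,0,0],[1,0,0,-2.5,0,0,0],[1,0,0,-3,0,0,0],[1,0,0,-2.5,0,0,0],[1,0,0,-1,0,0,0]])

```text
time_s: 11.75
eef_pos: [625.3, 102.7, 253.6]
orientation: [-0.0, 1.0, -0.0, 0.003]
contact_force: [0.4, -0.2, 0.8]
finger_gap: -0.1
```

drive_tool(motion=[[1,-3,0.4,0,0,0,0],[1,-3,0.4,0,0,0,0],[1,-3,0.4,0,0,0,0],[1,-3,0.4,0,0,0,0],[1,-3,0.4,0,0,0,0]])

```text
time_s: 12.25
eef_pos: [472.2, 82.6, 248.4]
orientation: [-0.0, 1.0, -0.0, -0.001]
contact_force: [0.4, 0.3, -0.0]
finger_gap: -0.0
```

drive_tool(motion=[[1,0,3.8,0,0,0,0],[1,0,3.8,0,0,0,0],[1,0,3.8,0,0,0,0],[1,0,3.8,0,0,0,0],[1,0,3.8,0,0,0,0]])

```text
time_s: 12.75
eef_pos: [473.2, -108.5, 248.8]
orientation: [-0.0, 1.0, -0.0, -0.0]
contact_force: [0.7, 0.1, -0.5]
finger_gap: -0.2
```

drive_tool(motion=[[1,0,3.8,0,0,0,0],[1,0,3.8,0,0,0,0],[1,0,3.8,0,0,0,0],[1,0,3.8,0,0,0,0],[1,0,3.8,0,0,0,0]])

```text
time_s: 13.25
eef_pos: [473.1, -298.6, 248.5]
orientation: [-0.0, 1.0, -0.0, -0.0]
contact_force: [0.8, -0.2, 0.3]
finger_gap: -0.0
```

drive_tool(motion=[[1,2,2,0,0,0,0],[1,2.5,1.5,0,0,0,0],[1,2,0.5,0,0,0,0],[1,0.4,0,0,0,0,0],[1,0,0,0,0,0,0]])

```text
time_s: 13.75
eef_pos: [542.5, -336.8, 248.2]
orientation: [-0.001, 1.0, 0.0, -0.001]
contact_force: [0.1, -0.2, 0.5]
finger_gap: -0.2
```

drive_tool(motion=[[1,0,0,0,0,0,0],[1,0,0,0,0,0,0],[1,0,0,0,0,0,0],[1,0,0,0,0,0,0],[1,0,0,0,0,0,0]])

```text
time_s: 14.25
eef_pos: [542.4, -337.2, 249.3]
orientation: [0.0, 1.0, -0.0, 0.0]
contact_force: [0.2, -0.1, 0.9]
finger_gap: 0.2
```

drive_tool(motion=[[1,0.1,0,2,0,0,0],[1,0,0,2.8,0,0,0],[1,0,0,2.2,0,0,0],[1,0,0,1.2,0,0,0],[1,0,0,0.5,0,0,0]])

```text
time_s: 14.75
eef_pos: [543.0, -336.8, 160.4]
orientation: [-0.001, 1.0, -0.0, -0.001]
contact_force: [-0.4, 0.2, 0.6]
finger_gap: 0.0
```

drive_tool(motion=[[1,0,0,0.2,0,0,0],[1,0,0,0,0,0,0],[1,0,0,0,0,0,0],[1,0,0,0,0,0,0],[1,0,0,0,0,0,0]])

```text
time_s: 15.25
eef_pos: [543.9, -337.5, 160.8]
orientation: [0.0, 1.0, -0.0, 0.001]
contact_force: [0.8, -0.3, 0.1]
finger_gap: -0.1
```

drive_tool(motion=[[1,0,0,0,0,0,0],[1,0,0,0,0,0,0],[1,0,0,0,0,0,0],[1,0,0,0,0,0,0],[1,0,0,0,0,0,0]])

```text
time_s: 15.75
eef_pos: [543.6, -337.3, 160.0]
orientation: [-0.0, 1.0, -0.0, -0.0]
contact_force: [-0.4, -0.2, 0.3]
finger_gap: 0.2
```

drive_tool(motion=[[1,0,0,0,0,0,0],[1,0,0,0,0,0,0],[1,0,0,0,0,0,0],[1,0,0,0,0,0,0],[1,0,0,0,0,0,0]])

```text
time_s: 16.25
eef_pos: [543.6, -337.3, 160.0]
orientation: [0.0, 1.0, -0.0, 0.0]
contact_force: [-0.6, 0.6, -0.6]
finger_gap: 0.2
```

drive_tool(motion=[[1,0,0,0,0,0,0],[1,0,0,0,0,0,0],[1,0,0,0,0,0,0],[1,0,0,0,0,0,0],[1,0,0,0,0,0,0]])

```text
time_s: 16.75
eef_pos: [543.6, -337.3, 160.0]
orientation: [0.0, 1.0, -0.0, 0.0]
contact_force: [0.6, -0.6, 0.2]
finger_gap: 0.3
```

drive_tool(motion=[[1,0,0,0,0,0,0],[1,0,0,0,0,0,0],[1,0,0,0,0,0,0],[1,0,0,0,0,0,0],[1,0,0,0,0,0,0]])

```text
time_s: 17.25
eef_pos: [543.6, -337.3, 160.0]
orientation: [-0.0, 1.0, -0.0, -0.0]
contact_force: [-0.5, 0.3, 1.0]
finger_gap: 0.0
```

drive_tool(motion=[[1,0,0,0,0,0,0],[1,0,0,0,0,0,0],[1,0,0,0,0,0,0],[1,0,0,0,0,0,0],[1,0,0,0,0,0,0]])

```text
time_s: 17.75
eef_pos: [543.6, -337.3, 160.0]
orientation: [-0.0, 1.0, -0.0, -0.0]
contact_force: [0.1, 0.7, 0.1]
finger_gap: -0.1
```

```bash
python3 - <<'E'
from h import *
im,d=env.grab_frame("scene"); cv2.imwrite("pics/s3.png",im[:,:,::-1])
im,d=env.grab_frame("top"); cv2.imwrite("pics/t3.png",im[:,:,::-1])
print(env.observe()["eef_pos"])
E
```

```text
[ 543.60675678 -337.29471287  160.06736881]
```

View pics/s3.png

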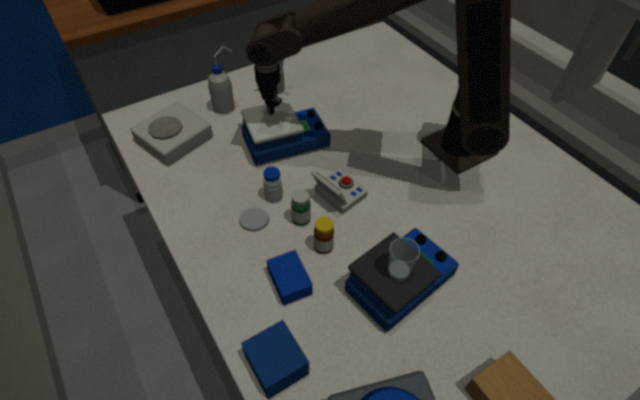

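The fingertips stand over the middle of the white plate (272,112) and everything else is where it was. They have been held there for more than two seconds, so I hand in.

```bash
python3 -c "
from station import env
print(env.job_done())"
```

```text
the job is handed in; nothing more can be done
None
```

The job is done as asked and in the order asked, and was handed in at about 18 s of the 51 s allowed.

- **Button:** I pressed the red button to its stop. The force climbed to about 14 N with no further travel. After I lifted off, a picture showed its top back at about 52 mm.
- **Amber bottle:** The closed fingertips stayed 20 mm above the middle of the yellow cap, at (624, 103), for about 2.5 s.
- **White plate:** After a detour that kept away from the other bottles, they stayed 20 mm above the plate's middle, at (544, -337), for about 2.5 s. The arm was still there when I handed in.

**Last checks:** The force reading was near zero at both pointing poses. The last picture shows the bottles, beaker, dish and tip box where they were.

**Measurements that disagreed:** I took the button's height as about 52 mm from the depth reading, while triangulating between the two views gave 48 mm. Contact at 52 mm bore out the depth reading. Triangulation also put the plate at about 115 mm, against 121 mm from both depth views and the text, and I used 121 mm.

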